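# Snap the filter cartridge over from the drying stand to the test manifold

### The arm

A 6-joint arm with a two-finger parallel gripper is mounted at the origin on a cart in front of the work surface, level with it; the furniture and walls round the work are solid. World frame = base frame: x ahead of the robot, y to its left, z up, the work surface at z = 0. Lengths are in m, angles in rad, forces in N, time in s.
With the tool pointing down it reaches from about 0.35 to 0.775 m from the base axis. Payload 7.3 kg.
Tool frame: the origin (TCP) lies on the centre line of the jaws, within the pads' length; the fingertips stand 17 mm ahead of it and the grasp point (between the pads) lies 2 mm behind it (robot.tip_extent is the distance from the TCP to the fingertips, in m); z points along the fingers, y is the line along which they close (so a half turn about z gives the same grasp; the last joint's range is limited). The gripper opens to 92 mm and grips with 3 to 60 N. Pads are 19 mm wide; open, the fingers measure 130 mm over their backs; the gripper's body (75 mm by 190 mm) begins 47 mm behind the grasp point.
Start: joints at [1.149, 0.342, 1.524, -0, 1.275, -0.146], TCP at [0.143, 0.505, 0.244] pointing down, gripper open.
Joint ranges: [-2.53, 2.53], [-0.77, 2.02], [0.04, 2.7], [-1, 4.14], [0.28, 2.66], [-3.11, 3.11]. Speed limits (rad/s): [2.57, 2.57, 3.14, 3.14, 3.14, 3.14].

### API

Orientations are given as [roll, pitch, yaw] about the fixed x, y, z axes, in that order (R = Rz(yaw) Ry(pitch) Rx(roll)).
In Python, from cell import robot gives the robot as it stands.
- The arm moves only by the tool step_arm, never from a script. Its argument "motion" is a list of rows, each a list of 2 entries, a list of its own where there are three numbers: the shift along the tool's x, y, z in units of 60 mm (1.0 is 60 mm), then the turn about the tool's z in rad. In form: [[[x, y, z], spin], ...]. A call has 1 to 10 rows; each row is the pose to reach, as a shift and turn from the pose commanded when the call began, along the tool's axes at that moment; what a row does not reach only later rows make up. A row lasts 1/8 s, in which the tool goes at most 62.5 mm and 10.7 degrees, less where a joint would pass 70% of its speed; a pose out of reach is approached as far as the arm can. A call with a gripper value outside its range is refused whole. "hand" is the closure in counts, from 0 (fully open) to 255 (shut), set as the call begins (left out, the last holds). The fingers move at their own pace and stop on an object; "squeeze" is the grip in N (left out, the last holds). Time passes only in rows, so rows that repeat a pose let the fingers close. It gives the time, the measured TCP pose, the force, the opening and the grip force at its end, in the units of the state.
- robot.observe(): the state, without advancing time (a new reading comes with each control period).
- robot.read_camera(name): name is "side" or "top" or "wrist"; returns a dict with "pixels" (400x640x3 uint8, red, green, blue), "intrinsics" (3x3 intrinsics, pixels), "k1" (the pictures are not rectified: a ray, as slopes to the right and down, at radius r is drawn at 1 + k1 r^2 times it, then the intrinsics apply), "xyz" and "rotation" of the camera in the world; the wrist camera has in their place "T_tool_cam" (4x4, takes a point from camera to tool coordinates, whose origin is the TCP and whose axes are the flange's). Camera axes: x right, y up, looking along -z (the intrinsics and any distortion apply to the point x, -y, -z); pixel columns grow to the right and rows downward; lengths in m; the calibration is good to about 2 mm. A picture is of the moment at which its call begins: read the wrist's pose just before it. There is no depth.
- robot.hand_in(): hands the job in; it is judged then, once.
The state is a dict: "time": time; "qpos": joint angles; "qvel": joint speeds; "joint_efforts": joint torques, N m; "tool_pos": TCP position; "tool_rot": TCP orientation; "contact_force": force on the tool from outside, world axes, zero at the start; "torque": the same for the moment, N m; "opening": finger opening in m; "grip_force": force on a finger pad.
Only numpy, scipy, OpenCV 4.12 (cv2) and the standard library are available. Lean on these libraries where they do the work, as an engineer would, in place of code of your own. Each camera call takes 0.05 s, during which the arm holds its last target. There are 200 camera calls.

### The job

Pinch the two sprung side tabs of the filter cartridge together to unlatch it from the drying stand, lift it straight out, and snap it fully home in the socket of the sliding carriage on the test manifold: pressed down against its sprung seal and let go so that both tabs spring out and latch. Be gentle: do not pull while it is still latched, do not squeeze the tabs or press on the sockets hard, and leave the other things on the bench where they are.

Things in the scene. Friction and masses are not known exactly. Their poses are not given: they have to be found in the camera images.
- cartridge_grip (a point): Upright white plastic filter cartridge, about 150 g, 92 mm tall (99 with the port ring on top), foot 40 mm (x) by 44 mm (y), vent slits on its x faces, a grey sprung tab on its +y and on its -y side. This point: on its centre line half-way between the finger pads of the two tabs, 66 mm above its underside; y runs from tab to tab, z up. It starts latched in the drying stand.
- tab_left (a joint): Tab on the cartridge's +y side: 0 sprung out, 0.0042 m pinched fully in (takes about 8 N; over 40 N cracks it); clear of the latch from about 0.003. Its upright ribbed finger pad is 20 mm wide, from 48 to 82 mm above the cartridge's underside. The two pads are 48 mm apart over their outer faces when free, 39.6 mm when both are fully in.
- tab_right (a joint): Same tab on the -y side, same values. Each tab has an outward hook 16 to 25 mm above the cartridge's underside, flat on top and ramped below, which reaches 25.7 mm from the centre line when free and 21.5 mm when pinched in.
- drying_stand: Plain grey plastic block fixed to the bench, foot plate 92 x 96 mm, 56 mm tall, one socket 42 x 46 mm in its top (1 mm spare on each side of the cartridge's foot), floor at 16 mm, on which the latched cartridge stands with its hooks in windows in the y walls, 1 mm below their lips. Origin: centre of its underside on the bench; y along the line of the tabs, z up.
- manifold: Aluminium base plate 100 x 174 mm fixed to the bench, two rails along its long side (y); on them a carriage 62 x 66 mm with a hose barb and a socket in its top. Origin: centre of the base's underside on the bench, z up. The carriage stands anywhere up to 20 mm to either side of the middle along y, held by about 2.5 N of friction; the origin does not show where: feel or look for it.
- manifold_mouth (a point): Point fixed to the manifold's base (not to the carriage), above its middle, 65 mm above the bench, level with the carriage's top face; axes as the manifold's. The carriage's socket is 42 (x) x 46 mm (y) with a steep lead-in, 2 mm wide and 3.5 mm deep, round its mouth, at the middle in x, but shifted with the carriage along y. The cartridge goes in with its tabs along y, either way round.
- seal_rest (a point): Point fixed to the manifold's base above its middle, 27.5 mm above the bench: height of the sprung rubber seal plate in the carriage's socket when free. Pressed by the cartridge's underside it gives 4 mm, down to 23.5 mm, with 3 N at first and 7 N at the bottom. Latched, the hooks hold the cartridge with its underside at about 26 mm. Over 45 N on either socket is too much.
- flask: Bystander: glass conical flask, 64 mm wide, 104 mm tall; origin at the centre of its underside.
- reagent_bottle: Bystander: small reagent bottle with black cap, 36 mm wide, 66 mm tall; origin at the centre of its underside.
- petri_dish: Bystander: petri dish, 59 mm wide, 15 mm tall; origin at the centre of its underside.
- sample_tub: Bystander: clear open tub, 76 x 100 x 54 mm; origin at the centre of its underside.
Mind the look-alikes: they are no part of the job. What is shaped like the part that bears cartridge_grip but blue is not meant.

How it is judged:
On the way, in this order (a step that is already met when the one before it is completed fails the run):
1. both tabs are pinched in, clear of the latches, with the cartridge still down in the drying stand (value of joint each of tab_left, tab_right above 0.0028 m and z of cartridge_grip in the frame of drying_stand below 0.088 m and horizontal distance between cartridge_grip and drying_stand below 0.01 m), for 0.05 s.
2. the cartridge is lifted clear of the drying stand (z of cartridge_grip in the frame of drying_stand above 0.125 m), for 0.1 s.
At the end, for the whole second after the job is handed in: The cartridge stands upright (0.06 rad) in the manifold carriage's socket, underside 22.5 to 28 mm above the bench, within 4 mm of the manifold's middle across the rails and 25 mm along them, tabs along the rails (0.08 rad), both tabs sprung out to within 1 mm, hooks latched (z of cartridge_grip in the frame of manifold between 0.0885 and 0.094 m and x of cartridge_grip in the frame of manifold between -0.004 and 0.004 m and y of cartridge_grip in the frame of manifold between -0.025 and 0.025 m and angle between the y axis of cartridge_grip and the y axis of manifold, either way round below 0.08 rad and angle between cartridge_grip's own z axis and vertical below 0.06 rad and value of joint each of tab_left, tab_right below 0.001 m); the robot touches nothing.
It fails at once if the cartridge is wrenched or jammed against the drying stand (over 45 N) (contact force between cartridge and drying_stand above 45 N).
It fails at once if the cartridge is pressed against the manifold with over 45 N (contact force between cartridge and manifold above 45 N).
It fails at once if a tab is squeezed with over 40 N (contact force between the fingers and tab_left above 40 N or contact force between the fingers and tab_right above 40 N).
It fails at once if a bystander is shifted by more than 30 mm (distance of any of flask, reagent_bottle, petri_dish, sample_tub from where it was at the start of the episode above 0.03 m).
It also fails if it takes over 72 s, if anything falls off the work surface, if the arm or the gripper's body presses on something with over 40 N, if the wrist force passes 120 N, or if a joint passes its speed limit or range.

## Working session

There is one attempt and no reset: what is moved stays moved. The work goes in short steps, Python scripts to look and compute and a tool call to move; the robot and the scene stay as the last step left them, time stands still between calls to the robot, and variables do not carry over. Pictures are saved under pics/ and viewed, at most 10 in all, crops included, and the job is handed in when it is done.

Besides the shell and the picture viewer there is one more tool, called after ">>>" in YAML: its name, and indented under it one key for each argument. step_arm: Moves the arm, as the interface text tells. Its arguments: {"type":"object","properties":{"motion":{"type":"array"},"hand":{"type":"number"},"squeeze":{"type":"number"}},"required":["motion"]}

```bash
ls; mkdir -p pics; cat > h.py <<'E'
import numpy as np, cv2, pickle
from cell import robot
def shot(n,f=None):
    s=robot.observe(); c=robot.read_camera(n); c['state']=s
    if f: cv2.imwrite(f'pics/{f}.png',c['pixels'][:,:,::-1]); pickle.dump(c,open(f'pics/{f}.pkl','wb'))
    return c
def campose(c):
    if 'xyz' in c: return np.array(c['xyz']),np.array(c['rotation'])
    from scipy.spatial.transform import Rotation as R
    T=np.eye(4); T[:3,:3]=R.from_euler('xyz',c['state']['tool_rot']).as_matrix(); T[:3,3]=c['state']['tool_pos']
    T=T@np.array(c['T_tool_cam']); return T[:3,3],T[:3,:3]
def rays(c,uv):
    K=np.array(c['intrinsics']); p=(np.atleast_2d(uv)-K[:2,2])/[K[0,0],K[1,1]]
    q=p.copy()
    for _ in range(20): q=p/(1+c['k1']*(q**2).sum(1,keepdims=True))
    o,R=campose(c); d=np.c_[q[:,0],-q[:,1],-np.ones(len(q))]@R.T
    return o,d
def plane(c,uv,z):
    o,d=rays(c,uv); return o+d*((z-o[2])/d[:,2:3])
def proj(c,P):
    o,R=campose(c); p=(np.atleast_2d(P)-o)@R; q=np.c_[p[:,0],-p[:,1]]/-p[:,2:3]
    q=q*(1+c['k1']*(q**2).sum(1,keepdims=True)); K=np.array(c['intrinsics'])
    return q*[K[0,0],K[1,1]]+K[:2,2]
E
python3 - <<'E'
from h import *
for n in['side','top']:
    c=shot(n,n+'0'); print(n,c['xyz'],np.round(c['rotation'],3).tolist(),c['intrinsics'],c['k1'])
print(robot.observe())
a=[cv2.imread(f'pics/{n}0.png') for n in('top','side')]
E
```

```text
pics
side [0.27327148 0.69553224 0.76726062] [0.894, -0.001, -2.798] [[404.75051254   0.         317.81096626]
 [  0.         404.75051254 203.17691494]
 [  0.           0.           1.        ]] -0.002977890427049928
top [ 0.32931282 -0.10541654  1.09244624] [0.217, 0.002, -1.569] [[372.7799967    0.         316.94559975]
 [  0.         372.7799967  196.5882291 ]
 [  0.           0.           1.        ]] -0.07582607840499449
{'time': 0.1, 'qpos': array([ 1.14899174e+00,  3.42626267e-01,  1.52489913e+00, -2.36662399e-05,
        1.27539979e+00, -1.46042615e-01]), 'qvel': array([-4.81239695e-04, -3.04259173e-03, -2.92704258e-03, -2.01555914e-05,
        1.24753907e-04, -1.30264431e-03]), 'joint_efforts': array([ 2.72568075e-03, -4.32007813e+01, -2.44696158e+01,  7.19389971e-02,
        5.26853988e-02, -5.72950285e-05]), 'tool_pos': array([0.14281664, 0.50485678, 0.24313615]), 'tool_rot': array([-3.14027101e+00, -1.71524384e-04,  2.86583747e+00]), 'contact_force': array([-0.42547229,  0.41704885, -0.07520816]), 'torque': array([-0.03249648, -0.00735935, -0.02202425]), 'grip_force': 0.0, 'opening': 0.09143037574758459}
```

View pics/top0.png

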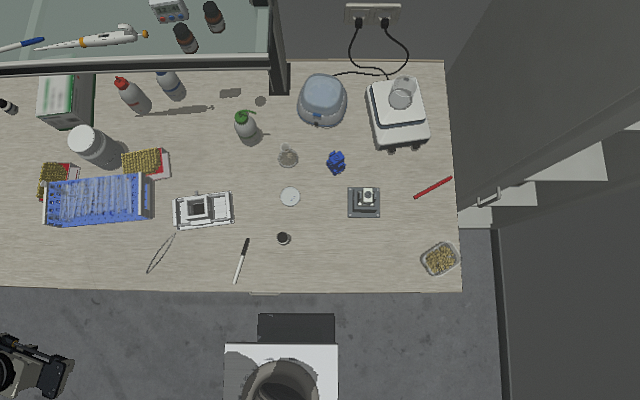

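View pics/side0.png

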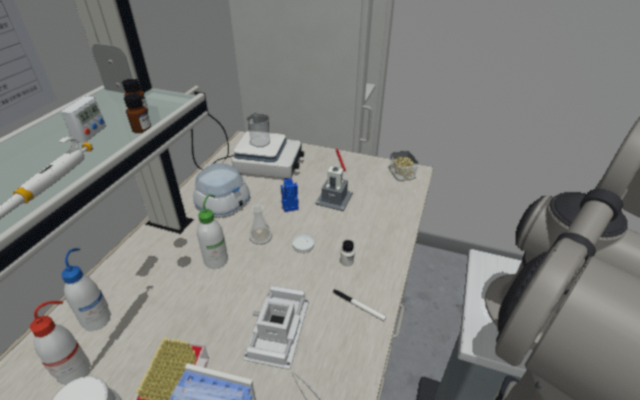

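Top view: the white cartridge stands in its grey stand at (365,197), the blue look-alike is at (336,161), and the manifold is at (203,209) with its dark socket at (198,207). The bystanders are the flask (288,155), dish (290,196), bottle (283,238) and tub (440,259). The white one in the stand fits the description. I'll confirm it in an enlarged crop.

```bash
sed -i "s|if 'xyz' in c: return.*|from scipy.spatial.transform import Rotation as R\n    if 'xyz' in c: return np.array(c['xyz']),R.from_euler('xyz',c['rotation']).as_matrix()|" h.py
python3 - <<'E'
from h import *
L=lambda f:pickle.load(open(f'pics/{f}.pkl','rb'))
t,s=L('top0'),L('side0')
for n,uv,z in[('stand',(364,203),0.005),('carttop',(367,194),.115),('manif',(203,210),.01),('sock',(198,206),.065),('dish',(290,197),.015),('flask',(288,158),.0),('tub',(440,259),.05),('blue',(336,161),.04)]:
    print(n,plane(t,uv,z).round(4))
a=t['pixels'][:,:,::-1]; b=s['pixels'][:,:,::-1]
r=lambda i:cv2.resize(i,(400,300),interpolation=cv2.INTER_CUBIC)
o=np.vstack([np.hstack([r(a[175:235,325:405]),r(a[180:240,163:243])]),np.hstack([r(b[155:215,290:370]),r(b[280:370,220:340])])])
cv2.imwrite('pics/crop0.png',o)
E
```

```text
stand [[ 0.5499 -0.2429  0.005 ]]
carttop [[ 0.5523 -0.2377  0.115 ]]
manif [[0.5269 0.2361 0.01  ]]
sock [[0.5284 0.2339 0.065 ]]
dish [[ 0.5657 -0.0229  0.015 ]]
flask [[ 0.6918 -0.0134  0.    ]]
tub [[ 0.3816 -0.4462  0.05  ]]
blue [[ 0.6694 -0.1589  0.04  ]]
```

View pics/crop0.png

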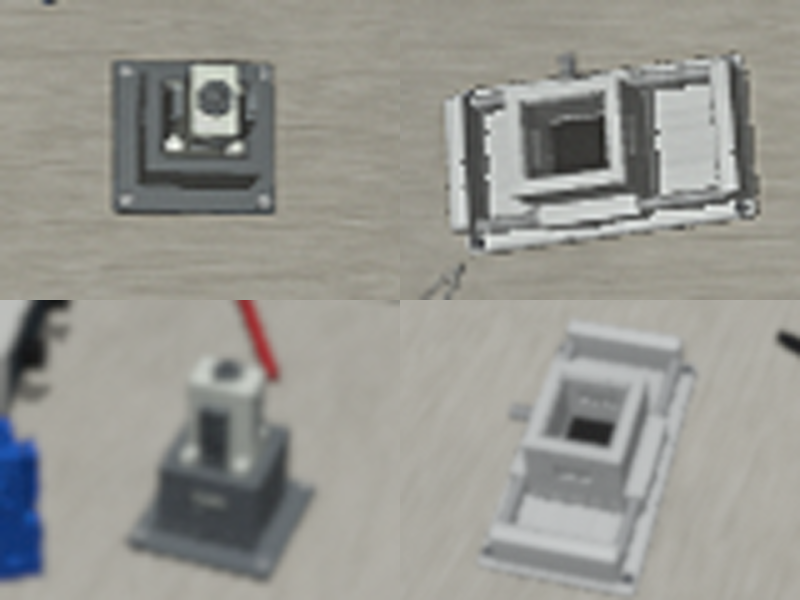

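White cartridge confirmed: its tabs lie left and right along y, and the stand is squared to the world axes. The manifold is turned about +0.14 rad, with its carriage off the middle. I'll go above the manifold first to look with the wrist camera.

```bash
cat >> h.py <<'E'
from scipy.spatial.transform import Rotation as Rot
def go(P,yaw,s=None):
    s=s or robot.observe(); R=Rot.from_euler('xyz',s['tool_rot']).as_matrix()
    d=(np.array(P)-s['tool_pos'])@R/.06; sp=(s['tool_rot'][2]-yaw+np.pi)%(2*np.pi)-np.pi
    print('shift',d.round(3),'spin',round(sp,3),'n>=',np.ceil(max(np.linalg.norm(d)*60/62.5,abs(sp)/.186)))
E
python3 - <<'E'
from h import *
c=shot('wrist','w0'); print(np.round(c['T_tool_cam'],3),c['intrinsics'],c['k1'])
go([.46,.27,.26],np.pi+.14); go([.50,.0,.28],np.pi)
E
```

```text
[[ 0.001  0.961  0.277  0.075]
 [ 1.    -0.001 -0.001 -0.   ]
 [-0.     0.277 -0.961 -0.141]
 [ 0.     0.     0.     1.   ]] [[339.77262751   0.         315.7670661 ]
 [  0.         339.77262751 197.4090321 ]
 [  0.           0.           1.        ]] -0.04213062483413508
shift [-6.152 -2.328 -0.278] spin -0.416 n>= 7.0
shift [-8.019 -6.477 -0.607] spin -0.276 n>= 10.0
```

>>> step_arm:
  motion:
    - [[-1,-0.3,-0.28],-0.15]
    - [[-2,-0.6,-0.28],-0.3]
    - [[-3,-0.9,-0.28],-0.416]
    - [[-4,-1.3,-0.28],-0.416]
    - [[-5,-1.65,-0.28],-0.416]
    - [[-6,-2.1,-0.28],-0.416]
    - [[-7,-2.45,-0.28],-0.416]
    - [[-7.4,-2.6,-0.28],-0.416]
    - [[-7.4,-2.6,-0.28],-0.416]
    - [[-7.4,-2.6,-0.28],-0.416]

```text
time: 1.4
tool_pos: [0.527, 0.2345, 0.2601]
tool_rot: [3.141, -0.001, -3.001]
contact_force: [-0.4, 0.1, -0.7]
opening: 0.0919
grip_force: 0.0
```

```bash
python3 - <<'E'
from h import *
c=shot('wrist','w1'); s=c['state']; print(s['tool_pos'],s['tool_rot'],s['qpos'])
E
```

```text
[0.52702992 0.23447981 0.26014969] [ 3.14127005e+00 -1.17169170e-03 -3.00140101e+00] [ 2.85517222e-01  4.27220719e-01  1.34739488e+00  4.99097161e-04
  1.36808970e+00 -1.42557131e+00]
```

View pics/w1.png

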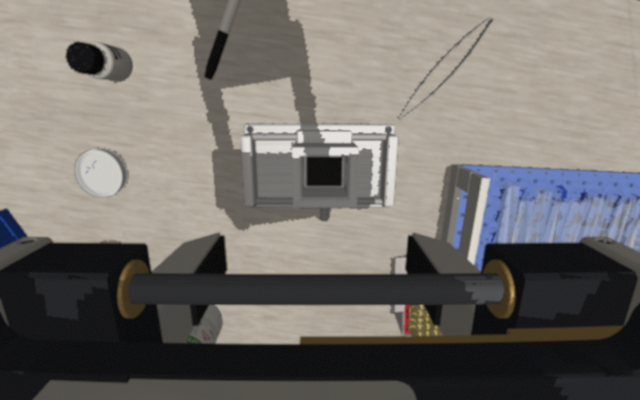

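The wrist view shows the manifold aligned with the image, base corners around (245,125), (396,125), (243,205) and (393,207), and the dark socket near (325,170). I'll enlarge it.

```bash
python3 - <<'E'
import cv2
i=cv2.imread('pics/w1.png')[115:225,235:405]
i=cv2.convertScaleAbs(i,alpha=1.2,beta=20)
cv2.imwrite('pics/crop1.png',cv2.resize(i,None,fx=4.7,fy=4.7,interpolation=cv2.INTER_CUBIC))
E
```

```text
(no output)
```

View pics/crop1.png

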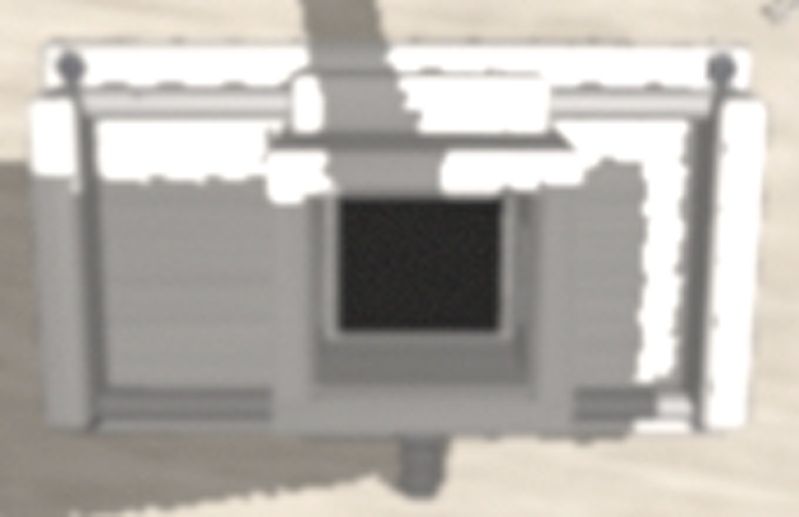

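```bash
python3 - <<'E'
from h import *
c=pickle.load(open('pics/w1.pkl','rb'))
f=lambda u,v,z:plane(c,(235+u/4.7,115+v/4.7),z)[0]
for n,pts,z in[('carr',[(270,145),(574,145),(574,433),(270,433)],.065),('mouth',[(310,397),(537,397)],.065),('base',[(45,45),(750,48),(748,430),(46,428)],.010),('screws',[(69,67),(721,68)],.01),('carr sides',[(270,290),(574,290)],.065),('seal',[(338,197),(502,197),(502,332),(338,332)],.0275)]:
    P=np.array([f(*p,z) for p in pts]); print(n,P.round(4).tolist(),'mean',P.mean(0).round(4)); d=P[0]-P[1]; print('  yaw',np.arctan2(-d[0],d[1]).round(3),'len',np.linalg.norm(np.diff(P,axis=0),axis=1).round(4))
go([.40,0.1,.28],np.pi);go([.551,-.240,.28],np.pi)
E
```

```text
carr [[0.4992, 0.2073, 0.065], [0.4902, 0.2706, 0.065], [0.5528, 0.2816, 0.065], [0.5623, 0.215, 0.065]] mean [0.5261 0.2436 0.065 ]
  yaw -3.0 len [0.0639 0.0636 0.0672]
mouth [[0.5528, 0.2227, 0.065], [0.5458, 0.2721, 0.065]] mean [0.5493 0.2474 0.065 ]
  yaw -3.0 len [0.0499]
base [[0.4904, 0.1478, 0.01], [0.4671, 0.3163, 0.01], [0.562, 0.3354, 0.01], [0.5869, 0.1563, 0.01]] mean [0.5266 0.239  0.01  ]
  yaw -3.004 len [0.1701 0.0968 0.1807]
screws [[0.4948, 0.1541, 0.01], [0.4728, 0.3103, 0.01]] mean [0.4838 0.2322 0.01  ]
  yaw -3.002 len [0.1577]
carr sides [[0.5302, 0.2111, 0.065], [0.521, 0.276, 0.065]] mean [0.5256 0.2435 0.065 ]
  yaw -3.0 len [0.0655]
seal [[0.5143, 0.2228, 0.0275], [0.5088, 0.2611, 0.0275], [0.5412, 0.2664, 0.0275], [0.5468, 0.2272, 0.0275]] mean [0.5278 0.2444 0.0275]
  yaw -3.0 len [0.0387 0.0328 0.0396]
shift [ 2.408 -1.928 -0.326] spin 0.141 n>= 3.0
shift [ 0.714 -7.893 -0.329] spin 0.141 n>= 8.0
```

Socket centre ≈ (0.526, 0.244), yaw 0.14, and the carriage measures 64–66 mm, which agrees with the sizes given. Next I'll go to the stand.

>>> step_arm:
  motion:
    - [[0.1,-1,-0.33],0.14]
    - [[0.2,-2,-0.33],0.14]
    - [[0.3,-3,-0.33],0.14]
    - [[0.4,-4,-0.33],0.14]
    - [[0.5,-5,-0.33],0.14]
    - [[0.6,-6,-0.33],0.14]
    - [[0.7,-7,-0.33],0.14]
    - [[0.71,-7.89,-0.33],0.14]
    - [[0.71,-7.89,-0.33],0.14]
    - [[0.71,-7.89,-0.33],0.14]

```text
time: 2.7
tool_pos: [0.5516, -0.239, 0.2803]
tool_rot: [3.141, -0.0, -3.14]
contact_force: [0.1, 0.9, -0.0]
opening: 0.0918
grip_force: 0.0
```

```bash
python3 - <<'E'
from h import *
c=shot('wrist','w2'); s=c['state']; print(s['tool_pos'],s['tool_rot'],s['qpos'])
uv=proj(c,[[.55,-.243,.05]])[0]; print(uv)
u,v=(uv-[80,60]).astype(int); v=max(v,0); print(u,v)
cv2.imwrite('pics/crop2.png',cv2.resize(cv2.imread('pics/w2.png')[v:v+120,u:u+160],None,fx=5,fy=5,interpolation=cv2.INTER_CUBIC))
E
```

```text
[ 0.55163172 -0.23899229  0.28029481] [ 3.14067692e+00 -2.44768159e-04 -3.14030064e+00] [-5.36596580e-01  4.62608795e-01  1.23603228e+00  6.66408406e-04
  1.44363097e+00 -2.10876955e+00]
[312.04549252 168.33521947]
232 108
```

View pics/crop2.png

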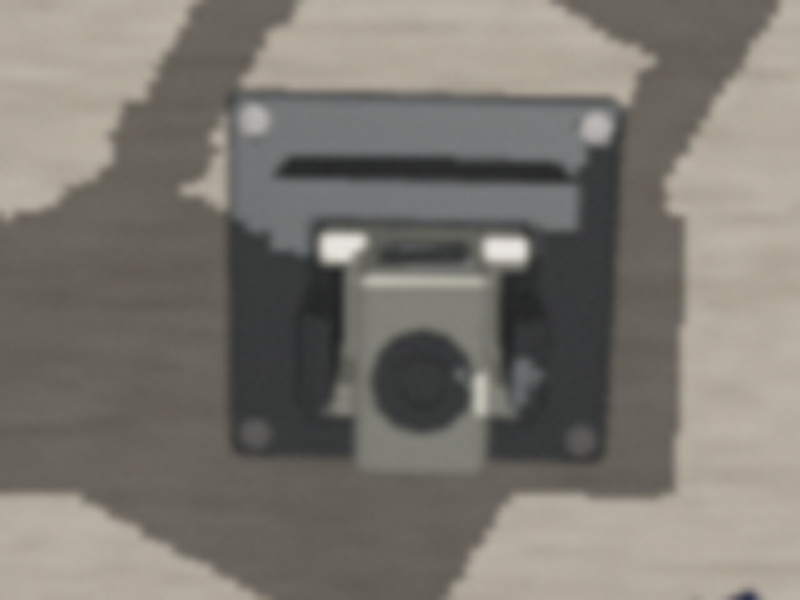

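```bash
python3 - <<'E'
from h import *
c=pickle.load(open('pics/w2.pkl','rb'))
f=lambda u,v,z:plane(c,(232+u/5,108+v/5),z)[0]
for n,pts,z in[('screws',[(254,120),(597,127),(580,439),(255,434)],.008),('plate',[(232,94),(626,105),(604,461),(234,453)],.006),('ring',[(422,381)]*2,.115),('feet',[(318,248),(530,248)],.056),('top front edge',[(360,280),(496,280)],.108),('top back',[(357,472),(488,472)],.108)]:
    P=np.array([f(*p,z) for p in pts]); d=P[1]-P[0]; print(n,P.round(4).tolist(),'mean',P.mean(0).round(4),'yaw',np.arctan2(-d[0],d[1]).round(3),'len',np.linalg.norm(np.diff(P,axis=0),axis=1).round(4))
    if n=='screws': d=P[2]-P[3]; print(np.arctan2(-d[0],d[1]))
t=pickle.load(open('pics/top0.pkl','rb'))
print(plane(t,(325+212/5,175+97/5),.115))
E
```

```text
screws [[0.5139, -0.2785, 0.008], [0.5154, -0.196, 0.008], [0.5935, -0.1979, 0.008], [0.5923, -0.2801, 0.008]] mean [ 0.5538 -0.2382  0.008 ] yaw -0.018 len [0.0825 0.0781 0.0822]
-0.013849937056320122
plate [[0.5079, -0.2839, 0.006], [0.5103, -0.189, 0.006], [0.5999, -0.1914, 0.006], [0.5979, -0.2858, 0.006]] mean [ 0.554  -0.2375  0.006 ] yaw -0.025 len [0.095  0.0896 0.0944]
ring [[0.5521, -0.2383, 0.115], [0.5521, -0.2383, 0.115]] mean [ 0.5521 -0.2383  0.115 ] yaw -0.0 len [0.]
feet [[0.537, -0.2608, 0.056], [0.5369, -0.2148, 0.056]] mean [ 0.537  -0.2378  0.056 ] yaw 0.002 len [0.0459]
top front edge [[0.5345, -0.25, 0.108], [0.5344, -0.2246, 0.108]] mean [ 0.5344 -0.2373  0.108 ] yaw 0.002 len [0.0254]
top back [[0.5719, -0.2508, 0.108], [0.5719, -0.2255, 0.108]] mean [ 0.5719 -0.2382  0.108 ] yaw 0.002 len [0.0253]
[[ 0.55121158 -0.23875231  0.115     ]]
```

Cartridge centre ≈ (0.5528, −0.238), confirmed by both views. I'll go down to a TCP height of 0.080 with the jaws open.

>>> step_arm:
  motion:
    - [[-0.02,0.017,0.7],0.01]
    - [[-0.02,0.017,1.4],0.01]
    - [[-0.02,0.017,2.0],0.01]
    - [[-0.02,0.017,2.5],0.01]
    - [[-0.02,0.017,2.9],0.01]
    - [[-0.02,0.017,3.2],0.01]
    - [[-0.02,0.017,3.34],0.01]
    - [[-0.02,0.017,3.34],0.01]
    - [[-0.02,0.017,3.34],0.01]

```text
time: 3.88
tool_pos: [0.5535, -0.2393, 0.0809]
tool_rot: [-3.141, 0.002, 3.132]
contact_force: [0.7, 0.2, 0.3]
opening: 0.0919
grip_force: 0.0
```

>>> step_arm:
  motion:
    - [[0,0,0],0]
    - [[0,0,0],0]
    - [[0,0,0],0]
    - [[0,0,0],0]
    - [[0,0,0],0]
    - [[0,0,0],0]
  hand: 108
  squeeze: 15

```text
time: 4.62
tool_pos: [0.5529, -0.2395, 0.0799]
tool_rot: [3.141, -0.0, 3.132]
contact_force: [-0.5, 0.1, -0.1]
opening: 0.0528
grip_force: 0.0
```

>>> step_arm:
  motion:
    - [[0,0.02,0],0]
    - [[0,0.02,0],0]
    - [[0,0.02,0],0]
    - [[0,0.02,0],0]
  hand: 128
  squeeze: 15

```text
time: 5.12
tool_pos: [0.5529, -0.2383, 0.0799]
tool_rot: [3.142, 0.0, 3.132]
contact_force: [0.2, -1.5, 0.6]
opening: 0.0455
grip_force: 3.4
```

>>> step_arm:
  motion:
    - [[0,-0.01,0],0]
    - [[0,-0.01,0],0]
    - [[0,-0.01,0],0]
    - [[0,-0.01,0],0]
    - [[0,-0.01,0],0]
  hand: 150
  squeeze: 15

```text
time: 5.75
tool_pos: [0.5529, -0.2387, 0.0801]
tool_rot: [3.141, 0.0, 3.132]
contact_force: [-0.4, 3.3, 4.4]
opening: 0.0378
grip_force: 14.7
```

>>> step_arm:
  motion:
    - [[0,0,0],0]
    - [[0,0,0],0]
    - [[0,0,-0.03],0]
    - [[0,0,-0.06],0]
    - [[0,0,-0.06],0]

```text
time: 6.38
tool_pos: [0.5528, -0.2391, 0.0833]
tool_rot: [-3.142, -0.0, 3.132]
contact_force: [0.0, 0.0, -1.2]
opening: 0.0379
grip_force: 13.7
```

Only the weight shows on the wrist, so it is unlatched. Lifting straight out.

>>> step_arm:
  motion:
    - [[0,0,-0.1],0]
    - [[0,0,-0.25],0]
    - [[0,0,-0.45],0]
    - [[0,0,-0.7],0]
    - [[0,0,-1.0],0]
    - [[0,0,-1.4],0]
    - [[0,0,-1.9],0]
    - [[0,0,-2.2],0]
    - [[0,0,-2.2],0]

```text
time: 7.5
tool_pos: [0.5536, -0.2393, 0.2179]
tool_rot: [-3.139, 0.004, 3.132]
contact_force: [0.9, -1.0, -2.9]
opening: 0.0378
grip_force: 13.7
```

```bash
python3 - <<'E'
from h import *
go([.5262,.2438,.215],np.pi+.1416)
c=shot('wrist','w3')
cv2.imwrite('pics/crop3.png',cv2.resize(cv2.imread('pics/w3.png')[150:400,200:440],None,fx=2.3,fy=2.3))
E
```

```text
shift [0.535 8.047 0.03 ] spin -0.151 n>= 8.0
```

View pics/crop3.png

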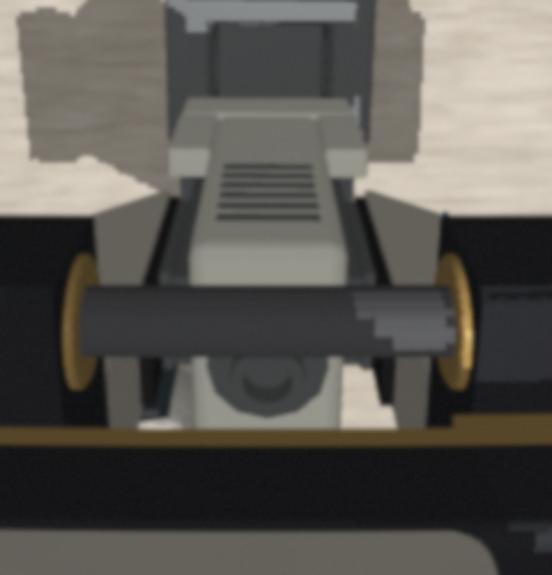

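Held squarely: the foot's lower edge runs from (190,98) to (352,98) in the crop, and the fingers are on both tabs. I'll work out the cartridge offset in the tool frame.

```bash
python3 - <<'E'
from h import *
c=pickle.load(open('pics/w3.pkl','rb')); s=c['state']; print(s['tool_pos'],s['tool_rot'])
R=Rot.from_euler('xyz',s['tool_rot']).as_matrix()
g=cv2.cvtColor(c['pixels'],cv2.COLOR_RGB2GRAY); print(g[186:200,300:335].mean(1).round()); print(g[196,278:292],g[196,348:362])
for z,pts in((.064,[(190,98),(352,98)]),(-.028+.000,[(192,248),(346,248)])):
    P=plane(c,[(200+u/2.3,150+v/2.3) for u,v in pts],s['tool_pos'][2]-z); print(((P-s['tool_pos'])@R).round(4))
go([.5262,.2438,.215],np.pi+.1416)
E
```

```text
[ 0.55357935 -0.23932697  0.21792025] [-3.13947716  0.00385487  3.131814  ]
[ 68.  68.  68.  68.  68.  73.  88. 104. 111. 112. 112. 114. 122. 132.]
[ 69  78  96 107 112 112 112 113 113 113 113 112 112 113] [112 112 111 105 103 113 123 120  98  74  67  65  74  96]
[[ 0.019  -0.0209  0.064 ]
 [ 0.019   0.0232  0.0639]]
[[ 0.0193 -0.012  -0.028 ]
 [ 0.0194  0.0125 -0.0281]]
shift [0.525 8.041 0.016] spin -0.151 n>= 8.0
```

>>> step_arm:
  motion:
    - [[0.05,0.8,0],-0.02]
    - [[0.1,1.7,0],-0.05]
    - [[0.17,2.6,0],-0.08]
    - [[0.24,3.5,0],-0.11]
    - [[0.31,4.5,0],-0.15]
    - [[0.38,5.5,0],-0.15]
    - [[0.44,6.5,0],-0.15]
    - [[0.49,7.4,0],-0.15]
    - [[0.52,7.9,0],-0.15]
    - [[0.53,8.04,0],-0.15]

```text
time: 8.8
tool_pos: [0.5248, 0.2454, 0.2144]
tool_rot: [-3.141, -0.002, -2.999]
contact_force: [0.2, -0.6, -1.7]
opening: 0.0378
grip_force: 13.7
```

>>> step_arm:
  motion:
    - [[0,0,0.4],0]
    - [[0,0,0.8],0]
    - [[0,0,1.1],0]
    - [[0,0,1.1],0]
    - [[0,0,1.1],0]
    - [[0,0,1.1],0]

```text
time: 9.55
tool_pos: [0.5263, 0.2436, 0.1505]
tool_rot: [3.141, 0.002, -3.002]
contact_force: [0.6, 0.8, -1.8]
opening: 0.0382
grip_force: 13.7
```

```bash
python3 - <<'E'
from h import *
s=robot.observe(); print(s['tool_pos'],s['tool_rot'],s['contact_force'],s['opening'])
go([.5262,.2438,.135],np.pi+.1416)
c=shot('wrist','w4'); cv2.imwrite('pics/crop4.png',cv2.resize(cv2.imread('pics/w4.png')[120:330,210:430],None,fx=2.7,fy=2.7,interpolation=cv2.INTER_CUBIC))
E
```

```text
[0.52631684 0.2436401  0.15046148] [ 3.14132592e+00  1.62848127e-03 -3.00169157e+00] [ 0.59525905  0.78371155 -1.82748263] 0.03823774274961951
shift [0.002 0.003 0.258] spin -0.002 n>= 1.0
```

View pics/crop4.png

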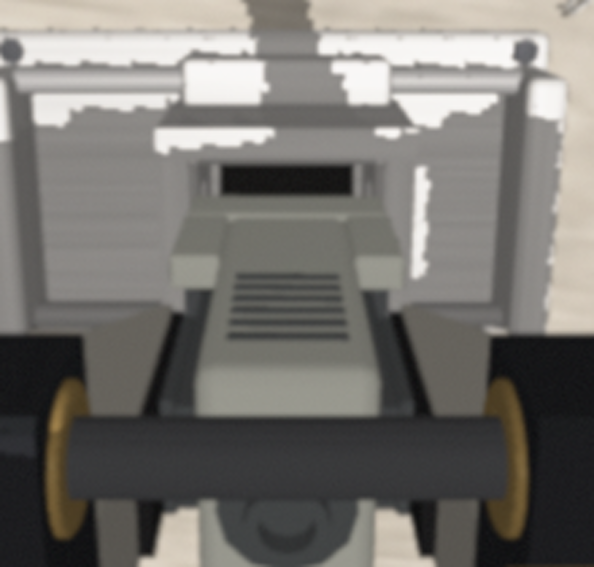

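Cartridge and socket mouth are both centred on crop column ~286. I'll start the insertion slowly and watch the force.

>>> step_arm:
  motion:
    - [[0,0,0.1],0]
    - [[0,0,0.2],0]
    - [[0,0,0.3],0]
    - [[0,0,0.36],0]
    - [[0,0,0.42],0]
    - [[0,0,0.48],0]
    - [[0,0,0.48],0]

```text
time: 10.48
tool_pos: [0.5257, 0.2437, 0.1204]
tool_rot: [-3.142, -0.0, -3.001]
contact_force: [-0.2, -0.1, -2.2]
opening: 0.0382
grip_force: 13.7
```

>>> step_arm:
  motion:
    - [[0,0,0.06],0]
    - [[0,0,0.12],0]
    - [[0,0,0.18],0]
    - [[0,0,0.24],0]
    - [[0,0,0.3],0]
    - [[0,0,0.36],0]
    - [[0,0,0.41],0]
    - [[0,0,0.41],0]

```text
time: 11.48
tool_pos: [0.5257, 0.2437, 0.0958]
tool_rot: [-3.142, -0.0, -3.001]
contact_force: [-0.1, 0.3, -1.4]
opening: 0.0381
grip_force: 13.7
```

>>> step_arm:
  motion:
    - [[0,0,0.03],0]
    - [[0,0,0.06],0]
    - [[0,0,0.08],0]
    - [[0,0,0.1],0]
    - [[0,0,0.12],0]
    - [[0,0,0.12],0]
    - [[0,0,0.12],0]

```text
time: 12.35
tool_pos: [0.5259, 0.2438, 0.0892]
tool_rot: [3.142, 0.0, -3.001]
contact_force: [-2.1, -0.7, 2.7]
opening: 0.038
grip_force: 14.4
```

>>> step_arm:
  motion:
    - [[0,0,0.01],0]
    - [[0,0,0.02],0]
    - [[0,0,0.025],0]
    - [[0,0,0.025],0]
    - [[0,0,0.025],0]

```text
time: 12.98
tool_pos: [0.5259, 0.2438, 0.0876]
tool_rot: [3.141, 0.0, -3.001]
contact_force: [-1.6, -0.7, 4.8]
opening: 0.0381
grip_force: 14.7
```

>>> step_arm:
  motion:
    - [[0,0,0],0]
    - [[0,0,0],0]
    - [[0,0,0],0]
    - [[0,0,0],0]
    - [[0,0,0],0]
  hand: 135

```text
time: 13.6
tool_pos: [0.5259, 0.2438, 0.0875]
tool_rot: [3.141, 0.0, -3.001]
contact_force: [-0.7, -0.3, 4.3]
opening: 0.0432
grip_force: 5.1
```

>>> step_arm:
  motion:
    - [[0,0,0],0]
    - [[0,0,0],0]
    - [[0,0,0],0]
    - [[0,0,0],0]
    - [[0,0,0],0]
    - [[0,0,0],0]
  hand: 40

```text
time: 14.35
tool_pos: [0.5258, 0.2438, 0.0874]
tool_rot: [3.142, -0.0, -3.001]
contact_force: [-0.7, -0.3, -0.1]
opening: 0.0774
grip_force: 0.0
```

>>> step_arm:
  motion:
    - [[0,0,-0.2],0]
    - [[0,0,-0.5],0]
    - [[0,0,-1],0]
    - [[0,0,-1.6],0]
    - [[0,0,-2.2],0]
    - [[0,0,-2.8],0]
    - [[0,0,-3],0]
    - [[0,0,-3],0]
  hand: 0

```text
time: 15.35
tool_pos: [0.5258, 0.2438, 0.2678]
tool_rot: [3.141, 0.001, -3.001]
contact_force: [-0.4, 0.1, -0.7]
opening: 0.0917
grip_force: 0.0
```

```bash
python3 - <<'E'
from h import *
s=robot.observe(); print(s['tool_pos'],s['tool_rot'],s['contact_force'])
w=shot('wrist','w5'); c=shot('side','side1')
print(proj(w,[.526,.244,.125]),proj(c,[.526,.244,.125]))
a=cv2.imread('pics/w5.png')[120:270,220:420]; b=cv2.imread('pics/side1.png')[250:370,210:370]
r=lambda i:cv2.resize(i,(600,450) if 0 else (400,300),interpolation=cv2.INTER_CUBIC)
cv2.imwrite('pics/crop5.png',np.hstack([r(a),r(b)]))
E
```

```text
[0.52584957 0.24379026 0.26782296] [ 3.14132201e+00  1.23513988e-03 -3.00141947e+00] [-0.42054553  0.11190766 -0.65884548]
[[316.00149667 189.83651385]] [[274.30122474 294.6009845 ]]
```

View pics/crop5.png

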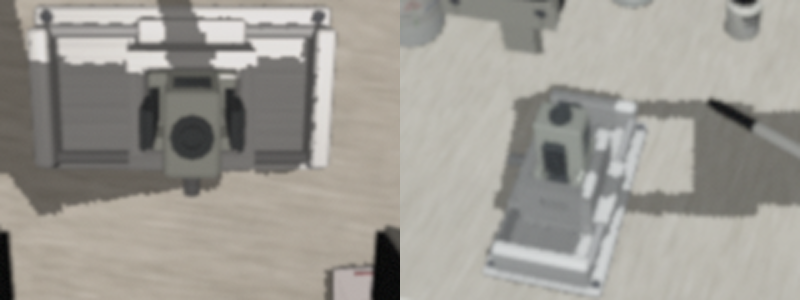

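```bash
python3 - <<'E'
from h import *
c=pickle.load(open('pics/w5.pkl','rb'))
g=cv2.cvtColor(c['pixels'],cv2.COLOR_RGB2GRAY)
for v in(168,172,176,180): print(v,g[v,284:302],g[v,332:348])
for l,r in((289.5,342),(290,341.5),(290.5,341)):
    P=plane(c,[(l,172),(r,172)],.108); print(np.linalg.norm(P[1]-P[0]),P.mean(0))
E
```

```text
168 [114 115 115 116 115 114 109  95  75  56  47  44  38  39  47  73  99 109] [ 83  53  40  41  44  52  63  75  95 109 115 116 115 114 113 114]
172 [112 115 116 115 114 103  80  55  41  39  41  40  40  38  46  71 100 110] [ 82  52  38  38  40  40  39  40  49  74  99 113 115 114 113 114]
176 [114 115 116 115 107  84  63  54  50  52  53  49  45  36  44  72 101 110] [ 73  47  36  43  48  50  51  50  52  59  77 100 112 114 113 114]
180 [114 113 116 116 106  86  62  54  53  56  56  55  46  40  52  82 105 109] [ 84  54  41  46  53  55  54  52  53  57  76  99 111 115 113 114]
0.0474022225578173 [0.51400003 0.24208102 0.108     ]
0.046498890178265063 [0.51400026 0.24208102 0.108     ]
0.045595582797218086 [0.51400048 0.24208102 0.108     ]
```

Both pads measure 53 px ≈ 47.9 mm over their outer faces (free is 48 mm), symmetric about the centre, so both tabs have sprung out and latched.

```bash
python3 -c "
from cell import robot; print(robot.hand_in())"
```

```text
the job is handed in; nothing more can be done
None
```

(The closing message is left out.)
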